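# Nest the inner tub, close the housing and press its fasteners home

## Task

Stand the small grey tub upright inside the larger grey tub that is already in the white plastic housing, and let go of it. Then swing the housing's cover shut and press it down until it is fully closed, and after that push both black fasteners in the cover fully home, so that nothing stands proud. Leave the glue bottle and the tape roll where they are.

Things in the scene. Friction and masses are not known exactly. Their poses are not given: they have to be found in the camera images.
- housing: white plastic box fixed to the bench, 190 (x) x 170 (y) x 105 mm high, open on top, walls and floor 6 mm thick. Origin: centre of its underside, z up. The cover is hinged along the top of its +y wall; two 32 mm square bosses fill the inner corners at its -y wall
- mid_tub: larger grey open rectangular tub, loose, standing on the floor inside the housing: 120 (x) x 74 (y) x 50 mm high outside, walls and floor 4 mm thick (inside 112 x 66). Origin: centre of its underside, z up
- small_tub: small tall grey open rectangular tub standing loose on the bench: 95 (x) x 50 (y) x 82 mm high outside, walls and floor 4 mm thick. Origin: centre of its underside, z up. Fits into the larger tub with its long side along the larger tub's long side, standing 36 mm out of it; the cover then clears it by 13 mm
- cover (a joint): hinge of the housing's white flat cover (190 x 170 x 8 mm), rad: 0 = fully closed, lying on the housing's rim; about 1.8 = standing open, leaning back a little. Stiff hinge: it stays at any angle where it is left and closes with about 2 to 5 N at its free edge
- cover_hinge (a point): point on the hinge axis, at the middle of the cover's hinged edge, on its underside, 105 mm above the bench. x along the hinge (as the housing's x), the cover extends 170 mm along its -y, z is the normal of its outer (top) face
- cover_edge (a point): middle of the cover's free edge, on the outer (top) face. Same axes as cover_hinge
- pin_a (a joint): black push fastener with a round head (36 mm across, 6 mm thick) in the cover, near the -x (of the housing) end of its free edge. Value in m: 0 = standing 10 mm proud of the cover, 0.010 = pressed fully home, head down on the cover. It slides stiffly (about 8 N) and stays where it is left
- pin_b (a joint): black push fastener with a round head (36 mm across, 6 mm thick) in the cover, near the +x (of the housing) end of its free edge. Value in m: 0 = standing 10 mm proud of the cover, 0.010 = pressed fully home, head down on the cover. It slides stiffly (about 8 N) and stays where it is left
- pin_a_top (a point): centre of the top of the head of the fastener at the cover's -x end: 72 mm from the cover's middle, 23 mm in from the free edge; z is the outward normal
- pin_b_top (a point): the same for the fastener at the cover's +x end
- glue_bottle: white bottle, 54 mm diameter, 130 mm high, a bystander; origin at the centre of its underside
- tape_roll: paper-coloured roll of tape lying flat, 100 mm diameter, 25 mm high, a bystander; origin at the centre of its underside
Things that resemble listed ones, but are neither listed nor needed, are in the scene too. What is shaped like the small_tub but purple is not meant.

How it is judged:
On the way, in this order (a step that is already met when the one before it is completed fails the run):
1. the small tub stands upright on the floor of the larger tub in the housing, let go by the fingers (horizontal distance between small_tub and mid_tub below 0.016 m and z of small_tub in the frame of mid_tub below 0.009 m and angle between each of small_tub, mid_tub's own z axis and vertical below 0.1 rad and z of mid_tub in the frame of housing below 0.011 m and horizontal distance between mid_tub and housing below 0.06 m and contact force between the fingers and small_tub below 0.2 N), for 0.2 s.
2. the cover is fully closed (value of joint cover below 0.025 rad), for 0.1 s.
3. both fasteners are pressed home (value of joint each of pin_a, pin_b above 0.008 m and value of joint cover below 0.025 rad), for 0.1 s.
At the end, for the whole second after the job is handed in: The small tub stands upright (within 0.1 rad) at rest on the floor of the larger tub (centres within 16 mm, floor gap under 5 mm), the larger tub stands upright on the housing's floor, the cover is closed to within 0.025 rad and both fasteners are within 2 mm of fully home (all of step 3 and horizontal distance between small_tub and mid_tub below 0.016 m and z of small_tub in the frame of mid_tub below 0.009 m and angle between each of small_tub, mid_tub's own z axis and vertical below 0.1 rad and z of mid_tub in the frame of housing below 0.011 m and horizontal distance between mid_tub and housing below 0.06 m and linear speed of small_tub below 0.02 m/s); the robot touches nothing.
It fails at once if the glue bottle or the tape roll is moved by more than 30 mm (distance of any of glue_bottle, tape_roll from where it was at the start of the episode above 0.03 m).
It also fails if it takes over 67 s, if anything falls off the work surface, if the arm or the gripper's body presses on something with over 40 N, if the wrist force passes 120 N, or if a joint passes its speed limit or range.

## Robot

A 7-joint arm with a two-finger parallel gripper is mounted at the origin on the work surface. World frame = base frame: x ahead of the robot, y to its left, z up, the work surface at z = 0. Lengths are in m, angles in rad, forces in N, time in s.
With the tool pointing down it reaches from about 0.4 to 0.85 m from the base axis. Payload 4.5 kg.
Tool frame: the origin (TCP) lies midway between the tips of the shut fingers; the grasp point (between the pads) lies 19 mm behind it (arm.pinch_z is the distance from the TCP to the grasp point, in m); z points along the fingers, y is the line along which they close (so a half turn about z gives the same grasp; the last joint's range is limited). The gripper opens to 88 mm and grips with 3 to 60 N. Pads are 18 mm wide; open, the fingers measure 123 mm over their backs; the gripper's body (75 mm by 187 mm) begins 45 mm behind the grasp point.
Start: joints at [-1.185, 0.689, -0.195, 1.565, 0.157, 0.902, -0.215], TCP at [0.215, 0.587, 0.239] pointing down, gripper open.
Joint ranges: [-3.01, 3.01], [-0.46, 2.08], [-1.47, 1.51], [0.13, 2.56], [-1, 4.14], [0.04, 2.09], [-2.66, 2.66]. Speed limits (rad/s): [2.57, 2.57, 3.14, 3.14, 3.14, 3.14, 3.14].

## Interface

Orientations are given as a 3x3 rotation matrix whose columns are the frame's x, y, z axes.
In Python, from cell import arm, get_image, workorder gives the robot as it stands.
- The arm moves only by the shell command python3 -m crank 'ROWS' [FORCE]. ROWS is JSON, a list that holds one entry, the list of rows, each a list of 5 numbers: the shift along the tool's x, y, z in m, then the turn about the tool's z in rad, then the opening in per cent of the stroke, from 0 (shut) to 100 (fully open). In form: [[[tx, ty, tz, twist, fingers], ...]]. A call has 1 to 8 rows; each row shifts and turns the commanded pose from where the row before left it, along the tool's axes as they then stand; what a row does not reach is not made up. A row lasts 1/8 s, in which the tool goes at most 62.5 mm and 10.7 degrees, less where a joint would pass 70% of its speed; a pose out of reach is approached as far as the arm can. A call is refused whole if a number of a shift passes 0.0625 or a number of a turn 0.188, either way. A call with a gripper value outside its range is refused whole. The fingers move at their own pace and stop on an object; FORCE is the grip in N (left out, the last holds). Time passes only in rows, so rows that do not move let the fingers close. It gives the time, the measured TCP pose, the force, the opening and the grip force at its end, in the units of the state.
- arm.sense(): the state, without advancing time (a new reading comes with each control period).
- get_image(name): name is "side" or "top" or "wrist"; returns a dict with "frame" (400x640x3 uint8, red, green, blue), "vfov" (degrees; the focal length in pixels is half the picture's height over the tangent of half this angle, whatever the lens; pixels are square), "cx", "cy" (the principal point, pixels), "extrinsics" (4x4, takes a point from camera to world coordinates). Camera axes: x right, y down, z forward; pixel columns grow to the right and rows downward; lengths in m; the calibration is good to about 2 mm. A picture is of the moment at which its call begins. There is no depth.
- workorder.close_job(): hands the job in; it is judged then, once.
The state is a dict: "time": time; "joint_positions": joint angles; "joint_velocities": joint speeds; "joint_torque": joint torques, N m; "eef_pos": TCP position; "orientation": TCP orientation; "force": force on the tool from outside, world axes, zero at the start; "wrist_torque": the same for the moment, N m; "grip_width": opening from 0.0 (shut) to 1.0 (fully open); "grasp_force": force on a finger pad.
Only numpy, scipy, OpenCV 4.12 (cv2) and the standard library are available. Lean on these libraries where they do the work, as an engineer would, in place of code of your own. Each camera call takes 0.05 s, during which the arm holds its last target. There are 200 camera calls.

## Working session

There is one attempt and no reset: what is moved stays moved. The work goes in short steps, Python scripts to look and compute and a shell command to move; the robot and the scene stay as the last step left them, time stands still between calls to the robot, and variables do not carry over. Pictures are saved under pics/ and viewed, at most 10 in all, crops included, and the job is handed in when it is done.

```bash
mkdir -p pics; ls; cat > h.py <<'E'
import numpy as np, cv2, json
from cell import arm, get_image, workorder
def snap(n,f):
    d=get_image(n); cv2.imwrite(f'pics/{f}.png',d['frame'][:,:,::-1])
    np.savez(f'pics/{f}.npz',vfov=d['vfov'],cx=d['cx'],cy=d['cy'],E=np.array(d['extrinsics']),im=d['frame']); return d
def ray(f,u,v):
    d=np.load(f'pics/{f}.npz'); fl=200/np.tan(np.radians(d['vfov'])/2)
    E=d['E']; r=E[:3,:3]@np.array([(u-d['cx'])/fl,(v-d['cy'])/fl,1]); return E[:3,3],r
def at(f,u,v,z):
    o,r=ray(f,u,v); return o+r*(z-o[2])/r[2]
def proj(f,p):
    d=np.load(f'pics/{f}.npz'); fl=200/np.tan(np.radians(d['vfov'])/2); E=d['E']
    q=E[:3,:3].T@(np.array(p)-E[:3,3]); return q[0]/q[2]*fl+d['cx'],q[1]/q[2]*fl+d['cy']
def st():
    s=arm.sense(); print('t',round(s['time'],2),'p',np.round(s['eef_pos'],4),'F',np.round(s['force'],1),'w',round(float(s['grip_width']),3),'g',s['grasp_force']); return s
E
python3 - <<'E'
from h import *
snap('top','t0');snap('side','s0')
s=st();print(np.round(s['orientation'],3),arm.pinch_z)
for f in('t0','s0'):
    d=np.load(f'pics/{f}.npz');print(np.round(d['E'],3),d['vfov'],d['cx'],d['cy'])
E
```

```text
pics
t 0.1 p [0.2152 0.5862 0.238 ] F [-0.2  0.8  0.2] w 0.999 g 0.0
[[-0.939  0.344 -0.   ]
 [ 0.344  0.939 -0.002]
 [-0.    -0.002 -1.   ]] 0.0187
[[ 0.013 -0.989  0.146  0.398]
 [-1.    -0.014 -0.011 -0.178]
 [ 0.013 -0.145 -0.989  1.055]
 [ 0.     0.     0.     1.   ]] 49.96098305001563 329.07384585937353 195.58051442018075
[[ 0.977 -0.128  0.172  0.405]
 [-0.214 -0.553  0.805 -0.939]
 [-0.008 -0.823 -0.568  0.639]
 [ 0.     0.     0.     1.   ]] 51.69929846459695 319.995205223937 193.64447976162478
```

View pics/t0.png

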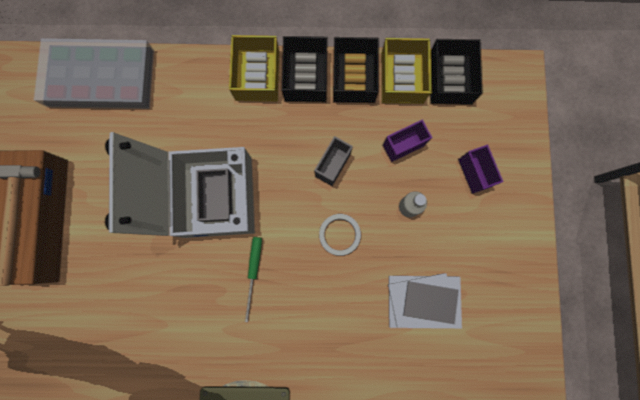

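View pics/s0.png

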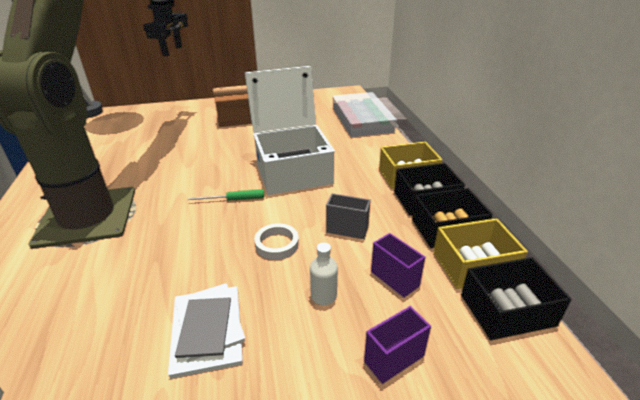

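The top view shows the housing (170-252, 150-236) with its cover leaning left, the grey tub at about (334,161), the tape at (340,235) and the bottle at (414,205). I'll enlarge the tub and housing next.

```bash
python3 - <<'E'
from h import *
im=np.load('pics/t0.npz')['im'][:,:,::-1]
a=cv2.resize(im[125:250,100:260],None,fx=5,fy=5,interpolation=cv2.INTER_CUBIC)[:600]
b=cv2.resize(im[130:195,305:365],None,fx=8,fy=8,interpolation=cv2.INTER_CUBIC)
cv2.imwrite('pics/ca.png',a[:, :800]);cv2.imwrite('pics/cb.png',b)
E
```

```text
(no output)
```

View pics/ca.png

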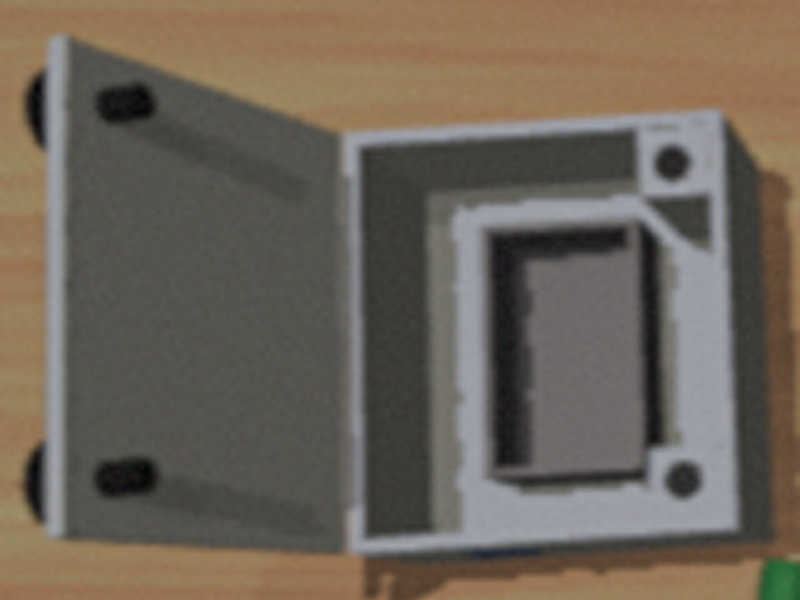

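View pics/cb.png

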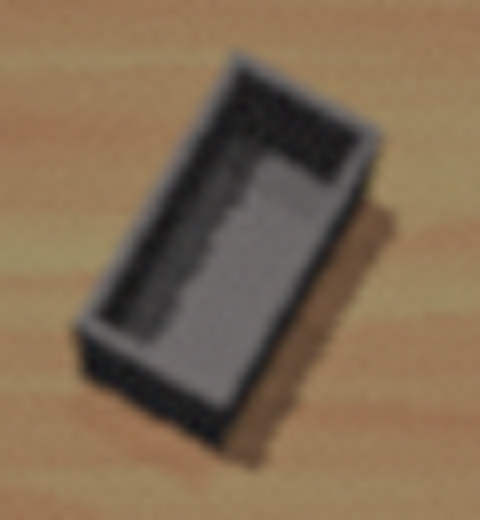

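Crop readings. Housing rim corners: (345,133), (722,112), (738,530), (352,552). Mid-tub rim: (483,222), (642,220), (648,470), (490,476). Small-tub rim: (237,52), (380,132), (225,405), (80,325).

```bash
python3 - <<'E'
from h import *
def go(nm,c,ox,oy,s,z):
    P=np.array([at('t0',ox+(u+.5)/s-.5,oy+(v+.5)/s-.5,z) for u,v in c])[:,:2]
    L=[np.linalg.norm(P[i]-P[(i+1)%4]) for i in range(4)]
    A=[np.degrees(np.arctan2(*(P[(i+1)%4]-P[i])[::-1])) for i in range(4)]
    print(nm,'c',P.mean(0).round(4),'L',np.round(L,4),'ang',np.round(A,1)); return P
print(go('housing',[(345,133),(722,112),(738,530),(352,552)],100,125,5,.105))
go('mid',[(483,222),(642,220),(648,470),(490,476)],100,125,5,.056)
go('small',[(237,52),(380,132),(225,405),(80,325)],305,130,8,.082)
for n,u,v,z in(('tape',340,235,.025),('bottle top',418,201,.13)): print(n,at('t0',u,v,z).round(3))
# cover top corners (edges), assume angle 1.8
E
```

```text
housing c [0.5458 0.083 ] L [0.17   0.1898 0.1691 0.1893] ang [ -85.8 -175.5   94.     4.7]
[[ 0.63398076  0.1754041 ]
 [ 0.64645555  0.0058959 ]
 [ 0.45727491 -0.00898221]
 [ 0.44534749  0.15973572]]
mid c [0.5454 0.0838] L [0.0749 0.1188 0.0732 0.1207] ang [ -88.4 -176.    93.     4.8]
small c [ 0.6295 -0.1977] L [0.048  0.0927 0.0479 0.0933] ang [-119.1  151.5   61.5  -28.4]
tape [ 0.455 -0.217  0.025]
bottle top [ 0.525 -0.382  0.13 ]
```

Sizes match to within about 2 mm, so I trust these positions. I'll grip the tub by its -y long wall, one finger inside. That keeps the wide gripper body clear of the raised cover when placing. First I lift over the cover.

```bash
cat >> h.py <<'E'
def to(x,y,z,yawy=None):
    """tool-frame shift to target; yawy: wanted world heading of tool y, deg"""
    s=st(); R=np.array(s['orientation']); h=np.degrees(np.arctan2(R[1,1],R[0,1]))
    tw=0 if yawy is None else -np.radians((yawy-h+180)%360-180)
    print('yhead',h.round(2),'shift now',(R.T@(np.array([x,y,z])-s['eef_pos'])).round(4),'twist',round(float(tw),4),'j',np.round(s['joint_positions'],2))
E
python3 -m crank '[[[0,0,-0.045,0.148,34],[0,0,-0.045,0,34],[0,0,-0.045,0,34],[-0.041,-0.0285,0,0,34],[-0.041,-0.0285,0,0,34],[-0.041,-0.0285,0,0,34],[-0.041,-0.0285,0,0,34],[-0.041,-0.0285,0,0,34]]]' 30
python3 -c "
from h import *
to(.6185,-.2179,.36,61.5)"
```

```text
time: 1.1
eef_pos: [0.3274, 0.3616, 0.3735]
orientation: [[-0.878, 0.479, -0.0], [0.479, 0.878, -0.001], [-0.0, -0.001, -1.0]]
force: [0.6, -0.1, 0.3]
grip_width: 0.339
grasp_force: 0.0
t 1.1 p [0.3274 0.3616 0.3735] F [ 0.6 -0.1  0.3] w 0.339 g 0.0
yhead 61.37 shift now [-0.5332 -0.3692  0.0137] twist -0.0023 j [-0.82  0.35 -0.15  1.76  0.06  1.04  0.07]
```

```bash
python3 -m crank '[[[-0.041,-0.0285,0,0,34],[-0.041,-0.0285,0,0,34],[-0.041,-0.0285,0,0,34],[-0.041,-0.0285,0,0,34],[-0.041,-0.0285,0,0,34],[-0.041,-0.0285,0,0,34],[-0.041,-0.0285,0,0,34],[-0.041,-0.0285,0,0,34]]]' >/dev/null
python3 -m crank '[[[-0.041,-0.0285,0.03,0,34],[-0.041,-0.0285,0.04,0,34],[-0.041,-0.0285,0.04,0,34],[-0.041,-0.0285,0.04,0,34],[-0.03,-0.025,0.02,0,34],[0,0,0,0,34]]]' >/dev/null
python3 -c "
from h import *
to(.6185,-.2179,.057,61.5)
snap('wrist','w1')"
```

```text
t 2.85 p [ 0.6062 -0.2097  0.2037] F [-0.5 -0.5 -0. ] w 0.339 g 0.0
yhead 61.05 shift now [-0.0153 -0.0007  0.1466] twist -0.0078 j [ 0.27  0.75 -0.01  1.55  0.01  0.85  1.32]
```

View pics/w1.png

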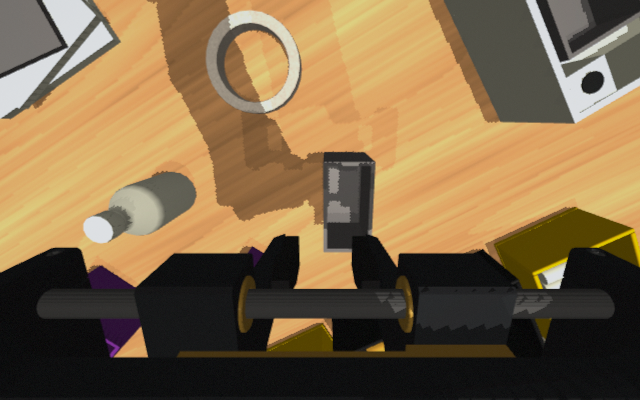

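The wrist view shows the tub at about (323-375, 160-251) with its left (-y) wall between the fingers. I'll check its corners with this camera.

```bash
python3 - <<'E'
from h import *
c=[at('w1',u,v,.082)[:2] for u,v in((323.5,163),(374.5,163),(369,250),(325,250))]
print(np.round(c,4)); c=np.array(c); print(c.mean(0),[np.linalg.norm(c[i]-c[i-1]).round(4) for i in range(4)])
s,a=np.array([.6295,-.1977]),np.radians(-28.5)
for p in((1,1),(1,-1),(-1,-1),(-1,1)):
  R=np.array([[np.cos(a),-np.sin(a)],[np.sin(a),np.cos(a)]])
  q=s+R@(np.array(p)*[.0475,.025]); print(p,np.round(proj('w1',[*q,.082]),1),q.round(4))
im=np.load('pics/w1.npz')['im'][:,:,::-1]
cv2.imwrite('pics/cw.png',cv2.resize(im[140:265,290:410],None,fx=4.5,fy=4.5,interpolation=cv2.INTER_CUBIC))
E
```

```text
[[ 0.5777 -0.1949]
 [ 0.6012 -0.1524]
 [ 0.6801 -0.1976]
 [ 0.658  -0.2377]]
[ 0.62924358 -0.19565167] [np.float64(0.091), np.float64(0.0485), np.float64(0.0909), np.float64(0.0458)]
(1, 1) [369.6 252.7] [ 0.6832 -0.1984]
(1, -1) [321.8 253. ] [ 0.6593 -0.2423]
(-1, -1) [320.6 162.4] [ 0.5758 -0.197 ]
(-1, 1) [373.2 161.9] [ 0.5997 -0.1531]
```

View pics/cw.png

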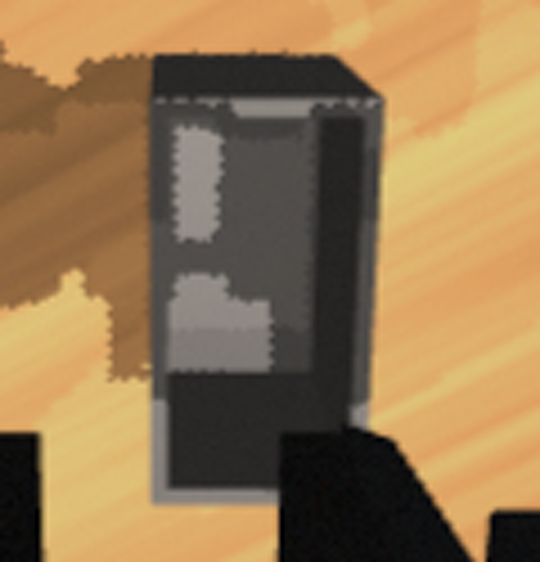

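The crop puts the tub about 2 mm towards tool +y of my estimate and aligned with the tool. I'll descend.

```bash
python3 -m crank '[[[-0.015,0.001,0.04,0,34],[0,0,0.04,0,34],[0,0,0.04,0,34],[0,0,0.015,0,34],[0,0,0.011,0,34],[0,0,0,0,34]]]'
python3 -c "
from h import *
to(.6194,-.2162,.057,61.3)"
```

```text
time: 3.65
eef_pos: [0.6218, -0.2117, 0.0611]
orientation: [[-0.878, 0.479, 0.001], [0.479, 0.878, 0.0], [-0.001, 0.0, -1.0]]
force: [0.2, -0.3, -0.5]
grip_width: 0.341
grasp_force: 0.0
t 3.65 p [ 0.6218 -0.2117  0.0611] F [ 0.2 -0.3 -0.5] w 0.341 g 0.0
yhead 61.39 shift now [-0.     -0.0051  0.0041] twist 0.0015 j [ 0.27  0.96 -0.02  1.58  0.02  0.6   1.31]
```

```bash
python3 -m crank '[[[0,-0.005,0.004,0,34],[0,0,0,0,34]]]'
python3 -m crank '[[[0,0,0,0,0],[0,0,0,0,0],[0,0,0,0,0],[0,0,0,0,0],[0,0,0,0,0]]]' 30
python3 -c "
from h import *
to(.6194,-.2162,.057,61.3)"
```

```text
time: 3.9
eef_pos: [0.6188, -0.2176, 0.0571]
orientation: [[-0.877, 0.48, 0.001], [0.48, 0.877, -0.001], [-0.001, -0.001, -1.0]]
force: [0.7, 0.5, 0.1]
grip_width: 0.339
grasp_force: 0.0
time: 4.53
eef_pos: [0.6188, -0.2162, 0.0563]
orientation: [[-0.878, 0.479, -0.0], [0.479, 0.878, 0.0], [0.0, 0.0, -1.0]]
force: [-0.1, 0.4, -1.3]
grip_width: 0.047
grasp_force: 30.0
t 4.53 p [ 0.6188 -0.2162  0.0563] F [-0.1  0.4 -1.3] w 0.047 g 29.986545997671783
yhead 61.37 shift now [-0.0005  0.0003 -0.0007] twist 0.0012 j [ 0.27  0.96 -0.02  1.59  0.02  0.59  1.32]
```

Gripped: the 4.1 mm opening is the wall thickness. Lifting and turning.

```bash
python3 -m crank '[[[0,0,-0.02,0,0],[0,0,-0.04,0,0],[0,0,-0.045,0,0],[0,0,-0.045,-0.144,0],[0,0,-0.03,-0.144,0],[0,0,0,-0.144,0],[0,0,0,-0.144,0],[0,0,0,0,0]]]'
python3 -c "
from h import *
to(.5471,.0609,.236,94.3)"
```

```text
time: 5.52
eef_pos: [0.6189, -0.2167, 0.2378]
orientation: [[-0.997, -0.074, 0.001], [-0.074, 0.997, -0.0], [-0.001, -0.0, -1.0]]
force: [-0.7, 0.6, -1.6]
grip_width: 0.041
grasp_force: 30.0
t 5.53 p [ 0.6189 -0.2167  0.2378] F [-0.7  0.6 -1.6] w 0.041 g 29.985859687440097
yhead 94.26 shift now [0.051  0.2822 0.0016] twist -0.0007 j [ 0.36  0.73 -0.18  1.47  0.15  0.96  1.78]
```

```bash
python3 -m crank '[[[0.005,0.03,0,0,0],[0.01,0.05,0,0,0],[0.01,0.05,0,0,0],[0.01,0.05,0,0,0],[0.01,0.05,0,0,0],[0.005,0.04,0,0,0],[0.001,0.012,0,0,0],[0,0,0,0,0]]]'
python3 - <<'E'
from h import *
to(.5471,.0609,.066,94.3)
a=snap('top','t2')['frame'][:,:,::-1];snap('wrist','w2')
b=np.load('pics/w2.npz')['im'][:,:,::-1]
o=np.zeros((600,800,3),np.uint8)
o[:200,:]=cv2.resize(b,(800,500))[:200] if 0 else 0
o[:375,:600]=cv2.resize(b,(600,375)); o[380:600,:320]=cv2.resize(a[140:250,160:320],(320,220))
o[380:600,330:770]=cv2.resize(a[140:250,160:380],(440,220))
cv2.imwrite('pics/c2.png',o)
E
```

```text
time: 6.52
eef_pos: [0.5469, 0.0608, 0.2369]
orientation: [[-0.997, -0.076, 0.001], [-0.076, 0.997, -0.001], [-0.001, -0.001, -1.0]]
force: [-0.4, -0.1, -1.1]
grip_width: 0.04
grasp_force: 30.0
t 6.53 p [0.5469 0.0608 0.2369] F [-0.4 -0.1 -1.1] w 0.04 g 29.98607170768082
yhead 94.34 shift now [-0.      0.0002  0.1709] twist 0.0007 j [-0.1   0.59 -0.16  1.8   0.13  0.76  1.32]
```

View pics/c2.png

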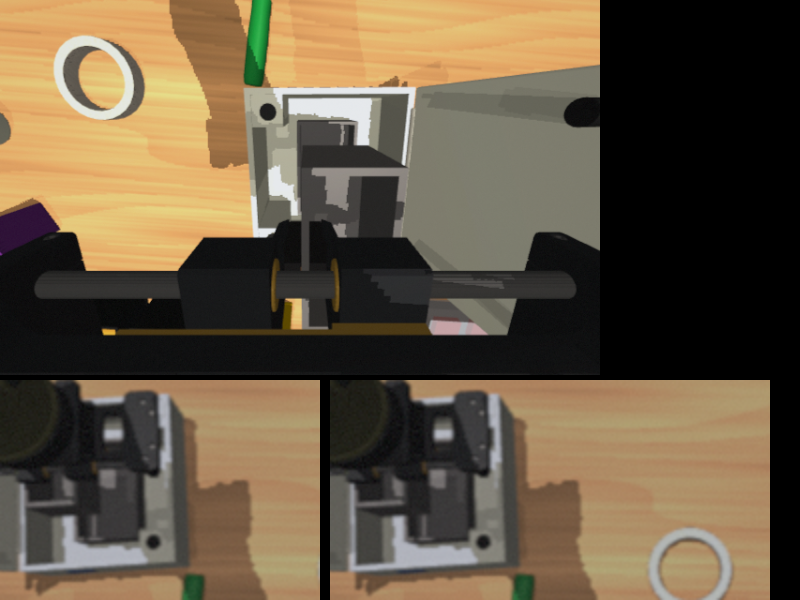

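The wrist view shows the held tub aligned over the mid tub. The mid tub's near rim runs (297,121)-(357,121), the housing's near rim (245,88)-(415,88), and the held tub's near rim (302,167)-(407,167), all in 600-px coordinates.

```bash
python3 - <<'E'
from h import *
k=640/600
c=np.array([.5454,.0838]);a=np.radians(4.3);ex=np.array([np.cos(a),np.sin(a)]);ey=np.array([-ex[1],ex[0]])
for n,p,z in(('mid',((297,121),(357,121)),.056),('hous',((245,88),(415,88)),.105),('held',((302,167),(407,167)),.262)):
  q=[at('w2',u*k,v*k,z)[:2]-c for u,v in p]; print(n,[(round(1000*(d@ex),1),round(1000*(d@ey),1)) for d in q])
E
```

```text
mid [(np.float64(-60.1), np.float64(-32.9)), (np.float64(-59.9), np.float64(39.0))]
hous [(np.float64(-93.6), np.float64(-82.3)), (np.float64(-93.3), np.float64(85.0))]
held [(np.float64(-47.5), np.float64(-24.5)), (np.float64(-47.4), np.float64(24.0))]
```

The mid tub sits about 3 mm towards +y of the held tub, so I'll shift 2 mm and lower.

```bash
python3 -m crank '[[[0,0.002,0.03,0,0],[0,0,0.04,0,0],[0,0,0.04,0,0],[0,0,0.02,0,0],[0,0,0.015,0,0],[0,0,0.015,0,0],[0,0,0.007,0,0],[0,0,0,0,0]]]'
python3 -c "
from h import *
to(.5469,.0628,.0665,94.3)"
```

```text
time: 7.62
eef_pos: [0.5465, 0.0628, 0.0693]
orientation: [[-0.997, -0.076, -0.0], [-0.076, 0.997, -0.0], [0.0, -0.0, -1.0]]
force: [-0.5, -0.1, -1.6]
grip_width: 0.04
grasp_force: 30.0
t 7.62 p [0.5465 0.0628 0.0693] F [-0.5 -0.1 -1.6] w 0.04 g 29.986467375420034
yhead 94.36 shift now [-0.0004 -0.      0.0028] twist 0.001 j [-0.14  0.85 -0.1   1.92  0.2   0.38  1.26]
```

```bash
python3 -m crank '[[[0,0,0.002,0,0],[0,0,0.001,0,0],[0,0,0,0,0]]]'
python3 -m crank '[[[0,0,0,0,12],[0,0,0,0,26],[0,0,0,0,26],[0,0,0,0,26],[0,0,-0.015,0,26],[0,0,-0.03,0,26],[0,0,-0.045,0,26],[0,0,-0.05,0,26]]]'
python3 -m crank '[[[0,-0.04,-0.04,0,26],[0,-0.05,-0.02,0,0],[0,0,0,0,0]]]'
python3 - <<'E'
from h import *
to(.5469,.0628,.0665,94.3)
a=snap('top','t3')['frame'][:,:,::-1];b=snap('wrist','w3')['frame'][:,:,::-1];s=snap('side','s3')['frame'][:,:,::-1]
o=np.zeros((600,800,3),np.uint8)
o[:400,:640]=b
o[400:,:400]=cv2.resize(a[140:240,100:300],(400,200)); o[400:,400:]=cv2.resize(s[50:200,200:500][50:],(400,133))[:133].repeat(1,0) if 0 else cv2.resize(s[100:200,200:400],(400,200))
cv2.imwrite('pics/c3.png',o)
E
```

```text
time: 8.0
eef_pos: [0.5466, 0.0629, 0.0667]
orientation: [[-0.997, -0.076, 0.0], [-0.076, 0.997, 0.0], [-0.0, 0.0, -1.0]]
force: [0.3, -0.8, -1.6]
grip_width: 0.039
grasp_force: 30.0
time: 9.0
eef_pos: [0.5461, 0.0628, 0.2085]
orientation: [[-0.997, -0.076, -0.0], [-0.076, 0.997, 0.0], [0.0, 0.0, -1.0]]
force: [0.1, -0.3, 0.2]
grip_width: 0.257
grasp_force: 0.0
time: 9.38
eef_pos: [0.5542, -0.0326, 0.2692]
orientation: [[-0.998, -0.068, 0.005], [-0.068, 0.998, -0.003], [-0.004, -0.004, -1.0]]
force: [0.7, 0.2, -0.3]
grip_width: 0.059
grasp_force: 0.0
t 9.38 p [ 0.5542 -0.0326  0.2692] F [ 0.7  0.2 -0.3] w 0.059 g 0.0
yhead 93.87 shift now [0.0017 0.0964 0.2024] twist -0.0074 j [ 0.09  0.56 -0.18  1.75  0.13  0.85  1.48]
```

View pics/c3.png

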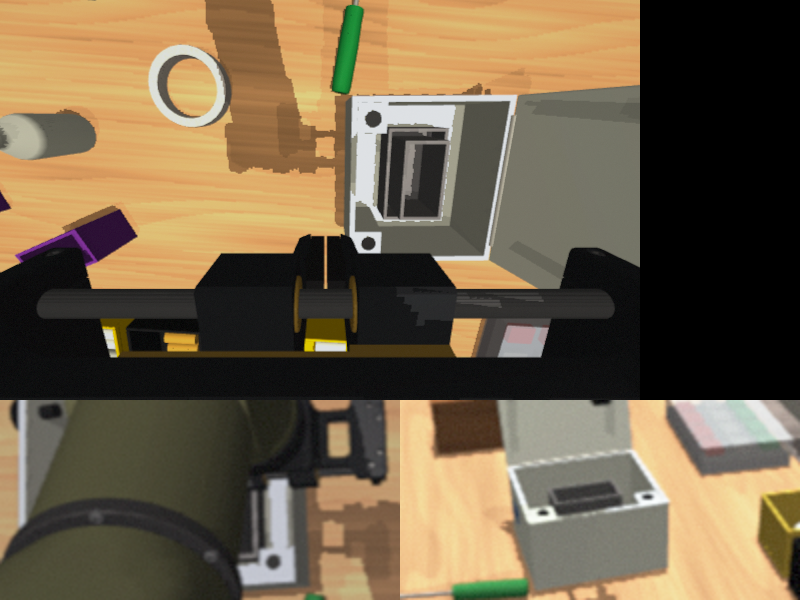

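The small tub stands inside the mid tub, with its rim at (407-449, 140) nested inside the mid rim from (387,127). Next I go behind the open cover, starting with a check of the nesting and the shift to get there.

```bash
python3 - <<'E'
from h import *
c=np.array([.5454,.0838]);a=np.radians(4.3);ex=np.array([np.cos(a),np.sin(a)]);ey=np.array([-ex[1],ex[0]])
for n,p,z in(('small',((407,140),(449,140),(446,219),(400,219)),.092),('mid TL',((387,127),),.056),('hous',((348,95),(518,95),(490,261)),.105)):
  q=[at('w3',u,v,z)[:2]-c for u,v in p]; print(n,[(round(1000*(d@ex),1),round(1000*(d@ey),1)) for d in q])
to(.5331,.2519,.36,94.3)
E
python3 -m crank '[[[0,0,-0.04,0,0],[0,0.03,-0.05,0,0],[0,0.05,0,0,0],[0,0.05,0,0,0],[0,0.05,0,0,0],[0,0.05,0,0,0],[0,0.045,0,0,0],[0,0,0,0,0]]]' >/dev/null
python3 -c "
from h import *
to(.5331,.2519,.25,94.3)"
```

```text
small [(np.float64(-47.9), np.float64(-20.4)), (np.float64(-47.7), np.float64(26.5)), (np.float64(46.4), np.float64(34.3)), (np.float64(46.2), np.float64(-21.5))]
mid TL [(np.float64(-60.8), np.float64(-36.0))]
hous [(np.float64(-94.6), np.float64(-88.3)), (np.float64(-93.8), np.float64(86.3)), (np.float64(96.3), np.float64(88.5))]
t 9.53 p [ 0.5529 -0.0258  0.2667] F [-0.3  0.1 -0. ] w 0.006 g 0.0
yhead 94.43 shift now [-0.0017  0.2785 -0.093 ] twist 0.0022 j [ 0.08  0.56 -0.19  1.75  0.13  0.84  1.48]
t 10.53 p [0.5293 0.2541 0.3556] F [0.7 0.5 0.6] w -0.002 g 0.0
yhead 95.0 shift now [-0.0039 -0.0029  0.1056] twist 0.0122 j [-0.39  0.52 -0.22  1.51  0.12  1.12  1.02]
```

```bash
python3 -m crank '[[[-0.004,-0.003,0.04,0.012,0],[0,0,0.04,0,0],[0,0,0.026,0,0],[0,0,0,0,0]]]' >/dev/null
python3 -c "
from h import *
to(.5331,.2519,.25,94.3)
a=snap('side','s4')['frame'][:,:,::-1]
cv2.imwrite('pics/c4.png',cv2.resize(a[0:220,180:430],None,fx=2.4,fy=2.4,interpolation=cv2.INTER_CUBIC))"
```

```text
t 11.03 p [0.5348 0.2437 0.2484] F [-0.2 -0.3  0.9] w 0.005 g 0.0
yhead 93.73 shift now [ 0.0011  0.0083 -0.0016] twist -0.01 j [-0.39  0.63 -0.2   1.67  0.15  0.87  0.98]
```

View pics/c4.png

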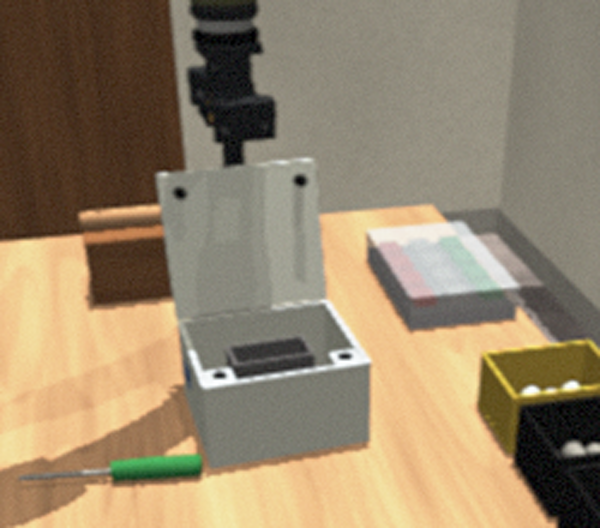

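The shut fingers are behind the cover's upper edge. I'll push along the hinge arc.

```bash
python3 -m crank '[[[0,-0.025,0,-0.01,0],[0,-0.025,0,0,0],[0,-0.019,0,0,0],[0,-0.019,0.002,0,0],[0,-0.018,0.005,0,0],[0,-0.018,0.0065,0,0],[0,-0.016,0.01,0,0],[0,-0.0155,0.0115,0,0]]]'
python3 -c "
from h import *
s=to(.5394+.0793*.075,.1687-.0793,.2132,94.3)"
```

```text
time: 12.08
eef_pos: [0.5477, 0.0877, 0.2144]
orientation: [[-0.997, -0.074, -0.001], [-0.074, 0.997, -0.001], [0.001, -0.001, -1.0]]
force: [1.2, 2.1, 1.8]
grip_width: 0.004
grasp_force: 1.4
t 12.07 p [0.5477 0.0877 0.2144] F [1.2 2.1 1.8] w 0.004 g 1.3888743636198342
yhead 94.22 shift now [0.0022 0.0018 0.0012] twist -0.0014 j [-0.12  0.63 -0.21  1.81  0.19  0.73  1.22]
```

Contact force of about (2,2) N along y and z matches a cover at 45°. I continue.

```bash
python3 -m crank '[[[0.002,-0.012,0.014,0,0],[0,-0.0125,0.015,0,0],[0,-0.009,0.0165,0,0],[0,-0.0075,0.0175,0,0],[0,-0.0045,0.018,0,0],[0,-0.002,0.011,0,0],[0,0,0.006,0,0],[0,0,0,0,0]]]'
python3 -c "
from h import *
s=to(.5394+.1275*.075,.1687-.1275,.113,94.3)"
```

```text
time: 13.08
eef_pos: [0.5486, 0.0422, 0.1169]
orientation: [[-0.997, -0.075, -0.002], [-0.075, 0.997, 0.0], [0.002, 0.0, -1.0]]
force: [0.4, 0.8, 0.2]
grip_width: 0.006
grasp_force: 0.0
t 13.07 p [0.5486 0.0422 0.1169] F [0.4 0.8 0.2] w 0.006 g 0.0
yhead 94.28 shift now [-0.0003 -0.001   0.0039] twist -0.0004 j [-0.06  0.77 -0.17  1.9   0.25  0.49  1.25]
```

```bash
python3 -m crank '[[[0,0,0.003,0,0],[0,0,0.002,0,0],[0,0,0,0,0]]]'
python3 -m crank '[[[0,0,0.002,0,0],[0,0,0,0,0]]]'
```

```text
time: 13.45
eef_pos: [0.5494, 0.0425, 0.1134]
orientation: [[-0.997, -0.075, 0.001], [-0.075, 0.997, 0.0], [-0.001, 0.0, -1.0]]
force: [-0.8, -0.0, 8.4]
grip_width: 0.002
grasp_force: 3.8
time: 13.7
eef_pos: [0.5495, 0.0424, 0.1133]
orientation: [[-0.997, -0.075, 0.002], [-0.075, 0.997, -0.0], [-0.002, -0.0, -1.0]]
force: [-6.2, -2.2, 24.4]
grip_width: 0.006
grasp_force: 12.1
```

Contact is hard at z = 0.1133, which is the cover's top at 0.113, so the cover is closed. I'll lift and look at the fasteners.

```bash
python3 -m crank '[[[0,0,-0.02,0,0],[0,0,-0.05,0,0],[0,0,-0.05,0,0],[0,0,-0.03,0,0],[0,0,0,0,0]]]' >/dev/null
python3 - <<'E'
from h import *
st()
b=snap('wrist','w5')['frame'][:,:,::-1];s=snap('side','s5')['frame'][:,:,::-1]
print(proj('w5',(.4784,.0173,.129)),proj('s5',(.4784,.0173,.129)),proj('s5',(.622,.0281,.129)),proj('w5',(.622,.0281,.129)))
o=np.zeros((600,800,3),np.uint8)
o[:320,:512]=cv2.resize(b,(512,320))
o[320:,:]=cv2.resize(s[110:180,230:430],(800,280),interpolation=cv2.INTER_CUBIC)
cv2.imwrite('pics/c5.png',o)
E
```

```text
t 14.32 p [0.5509 0.0425 0.263 ] F [ 0.2 -0.2 -0.5] w 0.008 g 0.0
(np.float64(302.9170403390785), np.float64(114.85229692182153)) (np.float64(270.22738476279153), np.float64(147.99285813061502)) (np.float64(323.2457568942775), np.float64(140.27268624277173)) (np.float64(306.11706470285793), np.float64(252.22552230275517))
```

View pics/c5.png

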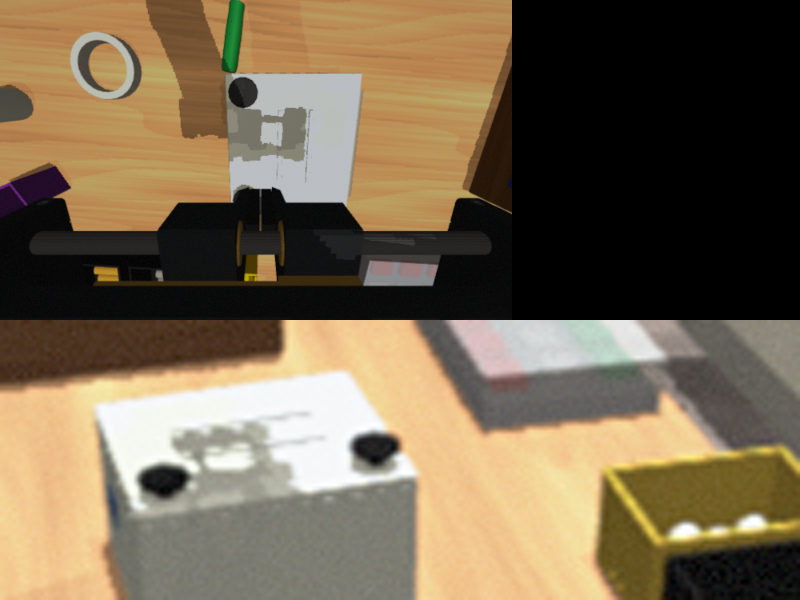

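Both heads stand proud at side-view pixels (271,150) and (324,141.5). They match my predictions to about 2 px, so I'll press pin A first.

```bash
python3 -c "
from h import *
to(.4784,.0173,.139,94.3)"
python3 -m crank '[[[0.035,-0.01,0.02,0,0],[0.039,-0.0095,0.02,0,0],[0,0,0.04,0,0],[0,0,0.03,0,0],[0,0,0.014,0,0],[0,0,0,0,0]]]' >/dev/null
python3 -c "
from h import *
to(.4784,.0173,.129,94.3)"
```

```text
t 14.43 p [0.549  0.042  0.2601] F [ 0.3 -0.7 -0.3] w 0.005 g 0.0
yhead 94.27 shift now [ 0.0721 -0.0194  0.1212] twist -0.0006 j [-0.01  0.57 -0.24  1.76  0.17  0.83  1.31]
t 15.18 p [0.4753 0.0171 0.1346] F [0.5 0.9 0.6] w 0.01 g 0.0
yhead 94.28 shift now [-0.0032  0.      0.0056] twist -0.0003 j [-0.03  0.68 -0.16  2.1   0.27  0.38  1.24]
```

```bash
python3 -m crank '[[[-0.003,0,0.004,0,0],[0,0,0.004,0,0],[0,0,0.003,0,0],[0,0,0.003,0,0],[0,0,0.002,0,0],[0,0,0,0,0]]]'
python3 -m crank '[[[0,0,0.002,0,0],[0,0,0,0,0]]]'
```

```text
time: 15.92
eef_pos: [0.4807, 0.0174, 0.1211]
orientation: [[-0.997, -0.074, 0.002], [-0.074, 0.997, 0.0], [-0.002, 0.0, -1.0]]
force: [0.7, -0.4, 4.9]
grip_width: 0.003
grasp_force: 2.4
time: 16.18
eef_pos: [0.4807, 0.0174, 0.1193]
orientation: [[-0.997, -0.074, 0.002], [-0.074, 0.997, 0.0], [-0.002, 0.0, -1.0]]
force: [-1.1, -0.1, 7.8]
grip_width: 0.006
grasp_force: 3.9
```

```bash
python3 -m crank '[[[0,0,0.0015,0,0],[0,0,0.0015,0,0],[0,0,0,0,0]]]'
```

```text
time: 16.55
eef_pos: [0.4808, 0.0174, 0.1189]
orientation: [[-0.997, -0.074, 0.004], [-0.074, 0.997, -0.0], [-0.004, -0.001, -1.0]]
force: [-5.7, 0.2, 38.2]
grip_width: 0.007
grasp_force: 18.9
```

Pin A is home: hard stop at 0.1189 against an expected 0.119. Now pin B.

```bash
python3 -m crank '[[[0,0,-0.03,0,0],[0,0,-0.03,0,0],[-0.045,0,0,0,0],[-0.05,0,0,0,0],[-0.045,0,0,0,0],[0,0,0,0,0]]]' >/dev/null
python3 -c "
from h import *
to(.622,.0281,.135,94.3)"
```

```text
t 17.3 p [0.6226 0.028  0.1753] F [-1.1 -0.3 -1.1] w 0.005 g 0.0
yhead 94.21 shift now [0.0007 0.0001 0.0403] twist -0.0015 j [ 0.    0.76 -0.22  1.63  0.22  0.76  1.33]
```

```bash
python3 -m crank '[[[0,0,0.03,0,0],[0,0,0.012,0,0],[0,0,0.004,0,0],[0,0,0.004,0,0],[0,0,0.003,0,0],[0,0,0.002,0,0],[0,0,0,0,0]]]'
python3 -m crank '[[[0,0,0.002,0,0],[0,0,0,0,0]]]'
```

```text
time: 18.18
eef_pos: [0.6185, 0.0275, 0.1216]
orientation: [[-0.997, -0.074, -0.001], [-0.074, 0.997, -0.0], [0.002, -0.0, -1.0]]
force: [-2.6, -0.6, 4.0]
grip_width: 0.005
grasp_force: 2.1
time: 18.42
eef_pos: [0.6186, 0.0276, 0.1196]
orientation: [[-0.997, -0.074, -0.001], [-0.074, 0.997, -0.0], [0.002, -0.0, -1.0]]
force: [-3.9, -0.1, 5.3]
grip_width: 0.005
grasp_force: 3.1
```

```bash
python3 -m crank '[[[0,0,0.002,0,0],[0,0,0.0015,0,0],[0,0,0,0,0]]]'
```

```text
time: 18.8
eef_pos: [0.6187, 0.0276, 0.1191]
orientation: [[-0.997, -0.074, -0.0], [-0.074, 0.997, -0.001], [0.0, -0.001, -1.0]]
force: [-9.6, -1.2, 27.5]
grip_width: 0.005
grasp_force: 13.5
```

Pin B is home too: hard stop at 0.1191. I'll lift clear and check both heads numerically in the side view.

```bash
python3 -m crank '[[[0,0,-0.03,0,0],[0,0,-0.05,0,0],[0,0,-0.05,0,0],[0,0,-0.05,0,0],[0,0,0,0,0],[0,0,0,0,0]]]' >/dev/null
python3 - <<'E'
from h import *
st(); snap('side','s6')
for f in('s5','s6'):
    g=cv2.cvtColor(np.load(f'pics/{f}.npz')['im'],cv2.COLOR_RGB2GRAY)
    for u,v in((270,149),(323,142)):
        m=np.argwhere(g[v-10:v+14,u-12:u+13]<60); print(f,len(m),(m.mean(0)+[v-10,u-12]).round(1)[::-1],'rows',m[:,0].min()+v-10,m[:,0].max()+v-10)
for p in((.4784,.0173),(.622,.0281)): print([np.round(proj('s6',(*p,z)),1) for z in(.126,.116)])
E
```

```text
t 19.55 p [0.6193 0.0276 0.2948] F [-0.6  0.3 -1. ] w 0.008 g 0.0
s5 61 [270.6 149.8] rows 147 153
s5 55 [323.4 141.7] rows 139 145
s6 56 [270.5 152.5] rows 150 157
s6 52 [323.2 144.5] rows 142 147
[array([270.3, 149. ]), array([270.6, 152.4])]
[array([323.2, 141.3]), array([323.3, 144.6])]
```

Each head has dropped about 2.8 px, against roughly 3.4 px predicted for the full 10 mm. Both are now within 0.1 px of the position predicted for home. The arm is clear, so I'm handing in.

```bash
python3 -c "
from h import *
print(workorder.close_job())"
```

```text
the job is handed in; nothing more can be done
None
```

The small tub stands upright in the larger tub, the cover is closed and both fasteners are pressed home; the job was handed in at about 20 s of the 67 s allowed, and no verdict came back.

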